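# Vent the vacuum chamber and take its lid off

## Robot

A 7-joint arm with a two-finger parallel gripper is mounted at the origin on a cart in front of the work surface, level with it; the furniture and walls round the work are solid. World frame = base frame: x ahead of the robot, y to its left, z up, the work surface at z = 0. Lengths are in mm, angles in rad, forces in N, time in s.
With the tool pointing down it reaches from about 400 to 875 mm from the base axis. Payload 4.4 kg.
Tool frame: the origin (TCP) lies on the centre line of the jaws, within the pads' length; the fingertips stand 25 mm ahead of it and the grasp point (between the pads) lies 6 mm ahead of it (ctrl.finger_overhang is the distance from the TCP to the fingertips, in mm); z points along the fingers, y is the line along which they close (so a half turn about z gives the same grasp; the last joint's range is limited). The gripper opens to 85 mm and grips with 20 to 120 N. Pads are 22 mm wide; open, the fingers measure 114 mm over their backs; the gripper's body (76 mm by 85 mm) begins 54 mm behind the grasp point. The pads swing forward as they close: fully open they stand 13 mm farther back than shut.
Start: joints at [-1.199, 0.628, 0.038, 1.517, -0.027, 0.996, -0.02], TCP at [275.546, 588.721, 256.313] pointing down, gripper open.
Joint ranges: [-3.06, 3.06], [-0.37, 2.12], [-1.25, 1.32], [0.18, 2.47], [-1.1, 4.24], [0.23, 1.98], [-2.94, 2.94]. Speed limits (rad/s): [2.57, 2.57, 3.14, 3.14, 3.14, 3.14, 3.14].

## Interface

Orientations are given as [roll, pitch, yaw] about the fixed x, y, z axes, in that order (R = Rz(yaw) Ry(pitch) Rx(roll)).
In Python, from cell import ctrl gives the robot as it stands. The module is installed in compiled form; this text tells all that it offers.
- The arm moves only by the tool play_rows, never from a script. Its argument "targets" is a list of rows, each a list of 5 numbers: the closure, from 0 (fully open) to 1 (shut), then the shift along the tool's x, y, z in cm, then the turn about the tool's z in degrees. In form: [[gripper, dx, dy, dz, spin], ...]. A call has 1 to 10 rows; each row is the pose to reach, as a shift and turn from the pose commanded when the call began, along the tool's axes at that moment; what a row does not reach only later rows make up. A row lasts 1/10 s, in which the tool goes at most 50 mm and 8.59 degrees, less where a joint would pass 70% of its speed; a pose out of reach is approached as far as the arm can. A call with a gripper value outside its range is refused whole. The fingers move at their own pace and stop on an object; the grip force is fixed at half the most. Time passes only in rows, so rows that repeat a pose let the fingers close. It gives the time, the measured TCP pose, the force, the opening and the grip force at its end, in the units of the state.
- ctrl.read_state(): the state, without advancing time (a new reading comes with each control period).
- ctrl.get_image(name): name is "side" or "top"; returns (picture, depth): 480x640x3 uint8, red, green, blue; 480x640 float32, mm along the optical axis (not along the pixel's ray), 0 where there is no reading.
- ctrl.calibration(name): a dict with "vfov" (degrees; the focal length in pixels is half the picture's height over the tangent of half this angle, whatever the lens; pixels are square), "cx", "cy" (the principal point, pixels), "k1" (the pictures are not rectified: a ray, as slopes to the right and down, at radius r is drawn at 1 + k1 r^2 times it, then the intrinsics apply), "extrinsics" (4x4, takes a point from camera to world coordinates). Camera axes: x right, y down, z forward; pixel columns grow to the right and rows downward; lengths in mm; the calibration is good to about 2 mm. A picture is of the moment at which its call begins. calibration takes no time and is no camera call.
- ctrl.finish_job(): hands the job in; it is judged then, once.
Trained networks look in the newest picture that a camera, given by its name, has taken for a name from the list of things; names that differ only in an ending like _2 or _b are one class to them, and where a whole thing is asked for, a point or a joint stands for the part that bears it (a point fixed in the world has none). Each returns a list of dicts, best first, with "confidence" (0 to 1); they miss things now and then, are a little off and sometimes report something else, mostly with a low value. They report only what shows in the picture. A call takes as long as a camera call.
- ctrl.search_frame(camera, name): "bbox" ([left, top, right, bottom] in pixels, round what is visible of it).
- ctrl.trace(camera, name): "pixels" (480x640 bool, what is visible of it) and "bbox" ([left, top, right, bottom] in pixels, round what is visible of it).
The state is a dict: "clock": time; "qpos": joint angles; "qd": joint speeds; "tau": joint torques, N m; "eef_pos": TCP position; "tool_rot": TCP orientation; "force": force on the tool from outside, world axes, zero at the start; "torque": the same for the moment, N m; "width": finger opening in mm; "gripper_force": force on a finger pad.
Only numpy, scipy, OpenCV 4.12 (cv2) and the standard library are available. Lean on these libraries where they do the work, as an engineer would, in place of code of your own. Each camera call takes 0.05 s, during which the arm holds its last target. There are 200 camera calls.

## Task

The pickup in the small vacuum chamber is done. Let the air in by turning the slanted vent tap on the lid a quarter turn anticlockwise to its open stop, and only then lift the lid straight off by its handle. Carry the lid level and set it gently down, centred on the two rails of the wooden lid rest, with its tap left open; do not disturb the other things on the desk.

Things in the scene. Friction and masses are not known exactly. Their poses are not given: they have to be found in the camera images.
- vac_chamber: Round steel pot, 168 mm outside diameter, 90 mm high, fixed to the desk, its place and angle vary. Origin at the centre of its underside, z up; its -x side (the tap's side) faces left, or left and partly back to the robot; on its +x side a brass hose nozzle, 45 mm up, reaches 122 mm from the centre. Two brackets inside hold the lid's latch bar down while the tap is shut.
- lid: Loose round aluminium lid, 184 mm diameter, 12 mm thick, 0.45 to 0.75 kg with its tap, seated on the pot's rim. Origin at the centre of the flange's underside (90 mm above the pot's underside when seated), axes parallel to the pot's. On top: handle at the centre, gauge (44 mm diameter, reaching 41 mm above the origin) at x = +66 mm, slanted tap at x = -54 mm. Held down while the tap is shut.
- lid_handle (a point): Middle of the black bar handle at the lid's centre, 44 mm above the lid's origin. The bar is 64 mm long along the lid's x, 16 mm wide along y, 24 mm tall, its underside 20 mm above the lid's top. Axes as the lid's. Grip it across y, from above.
- tap_grip (a point): Middle of the vent tap's dark steel bar handle: 64 mm long along this point's y, 12 mm thick along x, 24 mm tall along z. z is the turning axis, pointing out of the lid, slanted 35 degrees from vertical to the lid's -x side. It meets the lid's top 57 mm below this point; on it under the bar are a stem (14 mm thick) and, 31 mm below this point, a boss (24 mm thick). Shut, the bar is level.
- lid_plug (a point): Centre of the underside of the lid's rubber plug, 6 mm below the lid's origin, axes as the lid's. The plug is 152 mm in diameter and sits in the pot with 3 mm play. With the tap open the latch bar on its stem hangs 34 mm below this point, up to 52 mm out on the lid's -x side: raise the lid straight up at least 50 mm before moving it sideways.
- vent_tap (a joint): Angle of the vent tap in rad: 0 is shut (it may start up to 0.2), 1.57 is fully open at the stop. Grows anticlockwise seen from outside looking at the tap (right-hand about tap_grip's z). It stays where it is left; turning needs about 0.06 N m. The lid is vented and free from 1.2 on.
- lid_rest: Wooden lid rest, fixed to the desk but not always at the same place or angle: board 150 x 150 x 12 mm with two upright rails 150 mm long along its x, 16 mm wide, their tops 57 mm above the desk, centred at y = -62 and +62 mm (108 mm free between them). Origin at the centre of its underside, z up.
- rest_top (a point): Point midway between the rails, level with their tops, axes as the lid rest's. The lid's plug rests on both rails with the latch bar hanging between them (lid's x along the rails, tap to the rest's -x side, is the easiest way); the lid's origin is then 6 mm above this point.
- multimeter: Bystander: multimeter lying on the desk, 132 x 66 x 33 mm, origin under its centre. Leave it.
- side_cutter: Bystander: pliers with blue handles lying behind the chamber, 50 x 150 x 11 mm. Leave it.
- masking_tape: Bystander: roll of tape lying flat, 104 x 102 x 25 mm. Leave it.
- tea_mug: Bystander: white mug with dots, 82 x 114 x 91 mm. Leave it.

How it is judged:
By the outcome, as a careful person would: the job done as asked, in the order asked, and still so for the second after the job is handed in, with the robot touching nothing.
It also fails if it takes over 58 s, if anything falls off the work surface, if the arm or the gripper's body presses on something with over 40 N, if the wrist force passes 120 N, or if a joint passes its speed limit or range.

## Working session

There is one attempt and no reset: what is moved stays moved. The work goes in short steps, Python scripts to look and compute and a tool call to move; the robot and the scene stay as the last step left them, time stands still between calls to the robot, and variables do not carry over. Pictures are saved under pics/ and viewed, at most 11 in all, crops included, and the job is handed in when it is done.

Besides the shell and the picture viewer there is one more tool, called after "Request:" by a JSON object that holds its "fn" and its "kwargs". play_rows: Moves the arm, as the interface text tells. Its arguments: {"type":"object","properties":{"targets":{"type":"array"}},"required":["targets"]}

```bash
mkdir -p pics; cat > h.py <<'E'
import numpy as np, cv2
from cell import ctrl
from scipy.spatial.transform import Rotation as R
def snap(n,fn=None):
    im,d=ctrl.get_image(n)
    if fn: cv2.imwrite('pics/'+fn,im[:,:,::-1])
    return im,d
def cloud(n,d):
    c=ctrl.calibration(n); f=240/np.tan(np.radians(c['vfov'])/2)
    K=np.array([[f,0,c['cx']],[0,f,c['cy']],[0,0,1]])
    v,u=np.mgrid[:480,:640]
    p=cv2.undistortPoints(np.stack([u,v],-1).reshape(-1,1,2).astype(float),K,np.array([c['k1'],0,0,0,0])).reshape(480,640,2)
    P=np.dstack([p*d[...,None],d,np.ones_like(d)])@np.array(c['extrinsics']).T
    P=P[...,:3]; P[d==0]=np.nan
    return P
E
python3 - <<'E'
from h import *
s=ctrl.read_state(); print(s)
for n in('side','top'):
    im,d=snap(n,n+'0.png'); P=cloud(n,d); np.save(n+'0.npy',P)
    print(n,np.array(ctrl.calibration(n)['extrinsics']).round(2).tolist(), ctrl.calibration(n)['vfov'])
    for t in ['vac_chamber','lid','lid_handle','tap_grip','lid_rest','multimeter','side_cutter','masking_tape','tea_mug']:
        for r in ctrl.trace(n,t)[:2]:
            p=P[r['pixels']]; print(t,round(r['confidence'],2),np.round(r['bbox']).tolist(),np.nanmedian(p,0).round(),np.nanpercentile(p,2,0).round(),np.nanpercentile(p,98,0).round())
E
```

```text
{'clock': 0.0, 'qpos': array([-1.198803  ,  0.62931098,  0.03843733,  1.51839007, -0.02700287,
        0.99627912, -0.02002931]), 'qd': array([ 0.00012533,  0.00044504,  0.00133335,  0.00282545, -0.00062173,
       -0.00051438,  0.00058059]), 'tau': array([ 3.47479443e-05, -5.63400793e+01,  1.22565676e+00, -1.93446279e+01,
        1.08754591e-02,  1.04121826e-02, -1.20430394e-05]), 'eef_pos': array([275.28649175, 588.18612294, 255.40466918]), 'tool_rot': array([-3.13972301e+00,  1.81548752e-05,  2.70377172e+00]), 'force': array([-0.12262977,  0.58416612, -0.14251368]), 'torque': array([-0.00452395,  0.03584939,  0.01282899]), 'gripper_force': 0.0, 'width': 85.53918310574046}
side [[1.0, -0.01, 0.01, 556.59], [-0.01, -0.41, 0.91, -724.48], [-0.01, -0.91, -0.41, 488.55], [0.0, 0.0, 0.0, 1.0]] 46.341278736957605
vac_chamber 0.84 [260.0, 301.0, 384.0, 373.0] [567. -98.  42.] [ 487. -129.    4.] [648. -40.  84.]
lid 0.8 [257.0, 211.0, 385.0, 312.0] [562. -44. 103.] [ 486. -113.   94.] [649.  62. 157.]
lid_handle 0.75 [261.0, 209.0, 385.0, 313.0] [562. -44. 103.] [ 487. -113.   94.] [649. 
[... 1147 characters left out ...]
] [485. -99.  98.] [648.  69. 158.]
tap_grip 0.74 [350.0, 238.0, 374.0, 269.0] [547.  65. 156.] [517.  48. 130.] [574.  80. 162.]
lid_rest 0.87 [192.0, 281.0, 281.0, 375.0] [400. 300.  13.] [327. 222.   8.] [479. 378.  59.]
lid_rest 0.41 [351.0, 235.0, 372.0, 271.0] [547.  65. 156.] [516.  48. 129.] [574.  79. 162.]
multimeter 0.6 [362.0, 310.0, 397.0, 378.0] [366.  19.  25.] [302. -13.   9.] [429.  50.  32.]
side_cutter 0.73 [298.0, 120.0, 373.0, 144.0] [798. 108.   9.] [776.  41.   1.] [820. 178.  14.]
masking_tape 0.57 [243.0, 123.0, 296.0, 172.0] [764. 244.  23.] [710. 192.  -2.] [810. 290.  28.]
tea_mug 0.96 [172.0, 142.0, 232.0, 190.0] [719. 380.  37.] [679. 313.   2.] [757. 416.  91.]
```

```bash
python3 - <<'E'
from h import *
a=cv2.imread('pics/top0.png');b=cv2.imread('pics/side0.png')
cv2.imwrite('pics/c1.png',np.hstack([cv2.resize(a[110:390,160:480],(400,350)),cv2.resize(b[170:380,180:420],(400,350))]))
T=np.load('top0.npy');S=np.load('side0.npy')
def sel(P,c,r,z0,z1):
    q=P.reshape(-1,3);q=q[np.isfinite(q[:,0])]
    return q[(np.hypot(*(q[:,:2]-c).T)<r)&(q[:,2]>z0)&(q[:,2]<z1)]
for n,P in(('top',T),('side',S)):
    q=sel(P,[565,-17],110,95,108); 
    (c,r)=cv2.minEnclosingCircle(q[:,:2].astype(np.float32)); print(n,'flange circle',c,r,np.median(q[:,2]))
    q=sel(P,c,30,125,165); 
    for nm,q in(('handle',sel(P,c,38,132,154)),('gauge',sel(P,np.array(c)+[0,-66],30,118,140)),('tapbar',sel(P,[547,62],45,125,175))):
        if len(q)<5: print(nm,len(q)); continue
        rr=cv2.minAreaRect(q[:,:2].astype(np.float32)); w=np.linalg.svd(q-q.mean(0),full_matrices=False)
        print(n,nm,len(q),np.median(q,0).round(1),rr,w[2][0].round(3),q[:,2].max().round(1))
    q=sel(P,[402,297],120,50,64); print('rails',len(q))
    if len(q)>10:
        print(cv2.minAreaRect(q[:,:2].astype(np.float32)),np.median(q[:,2]))
    q=sel(P,[402,297],120,5,70); print('all',cv2.minAreaRect(q[:,:2].astype(np.float32)))
E
```

```text
top flange circle (566.7210693359375, -19.452009201049805) 92.72221374511719 101.4818497263052
top handle 328 [566.2 -18.  144.8] ((566.23681640625, -18.77222442626953), (15.912598609924316, 64.3779296875), 13.870735168457031) [-0.234  0.972 -0.019] 149.2
top gauge 393 [579.1 -82.1 130.8] ((578.387451171875, -82.07085418701172), (34.33072280883789, 41.660892486572266), 0.08381851017475128) [-0.168  0.985 -0.04 ] 135.4
top tapbar 499 [548.4  64.1 155.6] ((548.6148681640625, 55.622039794921875), (63.79007339477539, 41.62261962890625), 15.438157081604004) [-0.962 -0.273  0.006] 164.7
rails 1298
((399.8166809082031, 302.5550537109375), (140.7346649169922, 150.59820556640625), 17.627487182617188) 56.62311110305143
all ((389.75299072265625, 296.49530029296875), (183.56442260742188, 210.9943389892578), 12.465426445007324)
side flange circle (567.7412109375, -24.26007843017578) 92.56787109375 103.06245634918668
side handle 396 [567.5 -35.3 145.4] ((567.4513549804688, -24.78876495361328), (15.437426567077637, 63.39107894897461), 14.244181632995605) [ 0.274 -0.959 -0.072] 148.5
side gauge 584 [579.4 -98.2 131.9] ((580.2156982421875, -89.1016845703125), (42.91437911987305, 34.93937683105469), 88.55880737304688) [-0.057  0.971  0.231] 134.2
side tapbar 793 [548.1  54.5 150.6] ((549.1520385742188, 49.247459411621094), (64.89925384521484, 38.2218017578125), 10.328845977783203) [-0.964 -0.265 -0.009] 162.8
rails 577
((400.56414794921875, 298.0303955078125), (140.00946044921875, 153.40341186523438), 17.771358489990234) 57.073400814898775
all ((400.93292236328125, 297.1492919921875), (149.8651580810547, 154.7091522216797), 17.476442337036133)
```

View pics/c1.png

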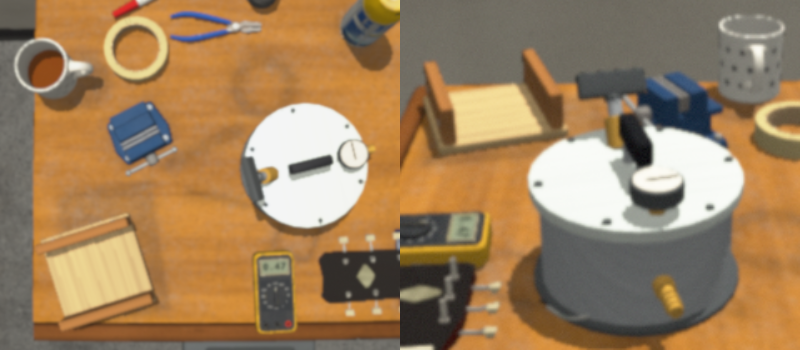

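View pics/side0.png

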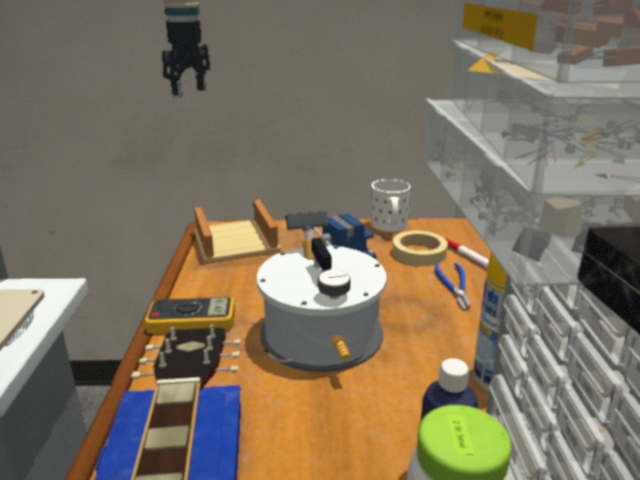

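```bash
cat >> h.py <<'E'
def go(x,y,z,ydir):
    """row numbers (cm,deg) to TCP x,y,z with tool y pointing at ydir deg"""
    s=ctrl.read_state(); M=R.from_euler('xyz',s['tool_rot']).as_matrix()
    d=M.T@(np.array([x,y,z])-s['eef_pos'])/10
    cur=np.degrees(np.arctan2(M[1,1],M[0,1])); sp=-((ydir-cur+180)%360-180)
    print('pos',s['eef_pos'].round(1),'ydir',cur.round(2),'row',d.round(2),'spin',sp.round(2),'F',s['force'].round(1),'w',round(s['width'],1),'q7',s['qpos'][6].round(2),'t',round(s['clock'],2))
E
python3 - <<'E'
from h import *
print(ctrl.finger_overhang)
T=np.load('top0.npy')
q=T.reshape(-1,3);q=q[np.isfinite(q[:,0])]
H,xe,ye=np.histogram2d(q[:,0],q[:,1],bins=[np.arange(250,850,50),np.arange(-300,500,50)])
for i in range(11):
    print(int(xe[i]),[int(np.nanpercentile(q[(q[:,0]>=xe[i])&(q[:,0]<xe[i+1])&(q[:,1]>=ye[j])&(q[:,1]<ye[j+1])][:,2],99)) if H[i,j]>3 else -1 for j in range(15)])
go(549,60,240,-76)
E
```

```text
25.0
250 [2, 2, 2, 2, 2, 2, 3, 2, 2, 3, 4, 3, 3, 2, 3]
300 [43, 44, 58, 50, 38, 27, 31, 3, 3, 3, 56, 59, 59, 57, 4]
350 [85, 85, 76, 61, 50, 27, 34, 19, 3, 4, 59, 58, 15, 15, 3]
400 [86, 85, 75, 62, 49, 28, 29, 24, 3, 3, 14, 15, 57, 60, 3]
450 [44, 44, 58, 49, 104, 105, 104, 3, 3, 3, 46, 60, 59, 57, 3]
500 [3, 3, 2, 104, 105, 105, 134, 161, 3, 3, 3, 4, 3, 3, 4]
550 [3, 3, 3, 132, 134, 147, 146, 160, 3, 73, 79, 73, 3, 4, 3]
600 [397, 3, 2, 90, 130, 104, 105, 103, 3, 76, 78, 77, 3, 4, 4]
650 [412, 3, 3, 3, 4, 103, 102, 3, 3, 3, 52, 49, 88, 92, 92]
700 [412, 3, 3, 2, 3, 3, 3, 3, 3, 24, 27, 26, 91, 82, 92]
750 [414, 2, 201, 203, 185, 3, 7, 12, 12, 26, 26, 27, 3, 92, 91]
pos [275.5 588.7 256.3] ydir 64.92 row [-47.18 -36.29   1.63] spin 140.92 F [ 0.1 -0.5 -0.1] w 85.6 q7 -0.02 t 1.0
```

Request:
{"fn": "play_rows", "kwargs": {"targets": [[0, -12, -9, 0, 8], [0, -16, -12, 0, 16], [0, -20, -15, 0, 24], [0, -24, -18, 0, 32], [0, -28, -21, 0, 40], [0, -32, -24.5, 0.5, 48], [0, -36, -28, 1, 56], [0, -40, -31, 1.2, 64], [0, -44, -34, 1.5, 72], [0, -47.2, -36.3, 1.6, 80]]}}

```text
clock: 2.0
eef_pos: [505.5, 143.1, 244.9]
tool_rot: [3.141, -0.001, 1.302]
force: [1.1, 1.1, 0.3]
width: 85.4
gripper_force: 0.0
```

```bash
python3 -c "
from h import *
go(549,60,240,-76)"
```

```text
pos [505.5 143.1 244.9] ydir -15.39 row [-6.86  6.4   0.49] spin 60.61 F [1.1 1.1 0.3] w 85.4 q7 -0.31 t 2.0
```

Request:
{"fn": "play_rows", "kwargs": {"targets": [[0, -6.9, 6.4, 0.5, 30], [0, -6.9, 6.4, 0.5, 60.6], [0, -6.9, 6.4, 0.5, 60.6], [0, -6.9, 6.4, 0.5, 60.6], [0, -6.9, 6.4, 0.5, 60.6], [0, -6.9, 6.4, 0.5, 60.6], [0, -6.9, 6.4, 0.5, 60.6], [0, -6.9, 6.4, 0.5, 60.6], [0, -6.9, 6.4, 0.5, 60.6]]}}

```text
clock: 2.9
eef_pos: [548.7, 61.8, 239.6]
tool_rot: [3.141, 0.0, 0.254]
force: [-0.3, -1.0, 0.8]
width: 85.6
gripper_force: 0.0
```

```bash
python3 - <<'E'
from h import *
go(549,60,240,-76)
a,d=snap('top'); P=cloud('top',d); b,e=snap('side'); Q=cloud('side',e)
np.save('t1.npy',P);np.save('s1.npy',Q)
cv2.imwrite('pics/c2.png',np.hstack([cv2.resize(a[170:310,320:480,::-1],(400,350)),cv2.resize(b[130:340,210:450,::-1],(400,350))]))
for n,P in (('top',P),('side',Q)):
    q=P.reshape(-1,3);q=q[np.isfinite(q[:,0])]
    q=q[(np.hypot(q[:,0]-549,q[:,1]-60)<110)]
    for z0,z1 in((195,225),(225,260),(260,300),(300,350)):
        w=q[(q[:,2]>z0)&(q[:,2]<z1)]
        if len(w)>5: print(n,z0,len(w),w.min(0).round(1),w.max(0).round(1))
    print(q[(q[:,2]>180)][:,2].min())
E
```

```text
pos [548.7  61.8 239.6] ydir -75.47 row [-0.02  0.18 -0.04] spin 0.53 F [-0.3 -1.   0.8] w 85.6 q7 -0.98 t 2.9
top 260 147 [518.5  99.2 263.3] [554.8 138.4 299.9]
top 300 337 [518.8  98.3 300. ] [561.3 135.6 349.9]
263.3189599449746
side 225 610 [526.2   1.5 227.6] [570.6 105.9 260. ]
side 260 860 [519.  -16.5 260. ] [578.2 127.7 300. ]
side 300 1510 [511.3 -13.6 300.1] [585.4 124.8 350. ]
227.58217838728552
```

View pics/c2.png

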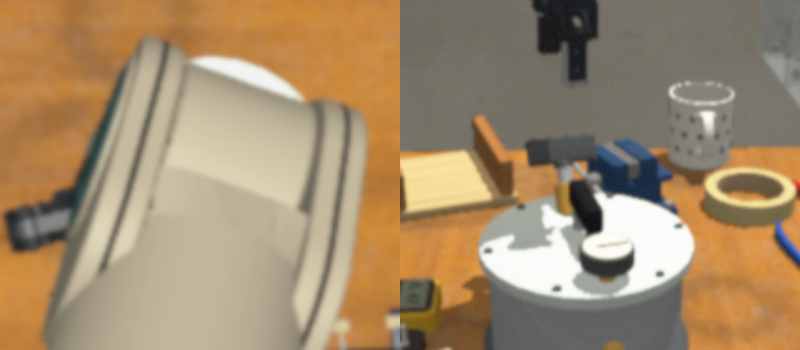

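Request:
{"fn": "play_rows", "kwargs": {"targets": [[0.5, -0.03, 0.05, 2, 0.5], [0.5, -0.03, 0.05, 4, 0.5], [0.5, -0.03, 0.05, 4, 0.5], [0.5, -0.03, 0.05, 4, 0.5], [0.5, -0.03, 0.05, 4, 0.5]]}}

```text
clock: 3.5
eef_pos: [549.2, 60.7, 200.6]
tool_rot: [3.141, -0.002, 0.241]
force: [-0.1, 0.6, 0.9]
width: 43.0
gripper_force: 0.0
```

```bash
python3 - <<'E'
from h import *
go(547,62,167,-76)
a,d=snap('side','s2.png'); P=cloud('side',d)
q=P.reshape(-1,3);q=q[np.isfinite(q[:,0])]
q=q[(np.hypot(q[:,0]-549,q[:,1]-60)<80)&(q[:,2]>168)]; i=np.argsort(q[:,2])
print(q[i[:3]]); w=q[q[:,2]<200]; print(w.min(0),w.max(0))
E
```

```text
pos [549.2  60.7 200.6] ydir -76.17 row [-0.19 -0.18  3.36] spin -0.17 F [-0.1  0.6  0.9] w 43.0 q7 -0.95 t 3.5
[[563.38947788  37.69522816 178.24323642]
 [557.50058155  33.32499756 178.52112756]
 [542.39784215  81.5121544  178.92519514]]
[531.87356762  22.2246666  178.24323642] [566.4346922   86.13051372 199.97033545]
```

Request:
{"fn": "play_rows", "kwargs": {"targets": [[0.5, -0.2, -0.15, 1, 0], [0.5, -0.2, -0.15, 2, 0], [0.5, -0.2, -0.15, 2.5, 0], [0.5, -0.2, -0.15, 3, 0], [0.5, -0.2, -0.15, 3.5, 0], [0.5, -0.2, -0.15, 3.5, 0], [0.5, -0.2, -0.15, 3.5, 0]]}}

```text
clock: 4.25
eef_pos: [546.3, 61.8, 164.6]
tool_rot: [3.141, 0.0, 0.241]
force: [0.2, 0.4, -0.0]
width: 42.9
gripper_force: 0.0
```

```bash
python3 - <<'E'
from h import *
go(547,62,165.5,-76)
a,d=snap('side'); cv2.imwrite('pics/c3.png',cv2.resize(a[170:320,240:400,::-1],(640,600)))
E
```

```text
pos [546.3  61.8 164.6] ydir -76.19 row [ 0.08 -0.   -0.09] spin -0.19 F [ 0.2  0.4 -0. ] w 42.9 q7 -0.91 t 4.25
```

View pics/c3.png

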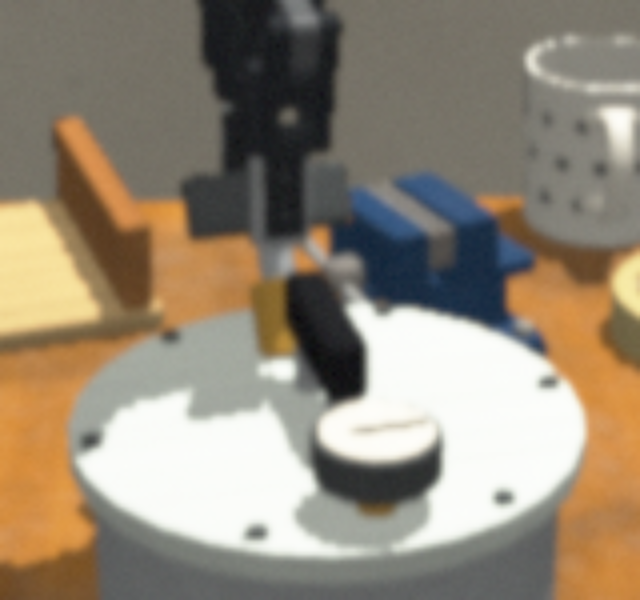

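Request:
{"fn": "play_rows", "kwargs": {"targets": [[0.64, 0.1, 0, -0.1, 0], [0.64, 0.1, 0, -0.1, 0], [0.64, 0.1, 0, -0.1, -7], [0.64, 0.1, 0, -0.1, -14], [0.64, 0.1, 0, -0.1, -21], [0.65, 0.1, 0, -0.1, -28], [0.66, 0.1, 0, -0.1, -35], [0.67, 0.1, 0, -0.1, -42], [0.68, 0.1, 0, -0.1, -48], [0.68, 0.1, 0, -0.1, -48]]}}

```text
clock: 5.3
eef_pos: [547.0, 63.6, 166.1]
tool_rot: [-3.14, -0.002, 1.08]
force: [-1.7, 2.9, 3.0]
width: 27.5
gripper_force: 2.3
```

```bash
python3 - <<'E'
from h import *
go(547,62,165.5,14)
print(ctrl.read_state()['torque'])
a,d=snap('side'); cv2.imwrite('pics/c4.png',cv2.resize(a[170:320,240:400,::-1],(640,600)))
E
```

```text
pos [547.   63.6 166.1] ydir -28.13 row [-0.14  0.08  0.06] spin -42.13 F [-1.7  2.9  3. ] w 27.5 q7 -0.28 t 5.3
[ 0.69927257  0.32276561 -0.09023411]
```

View pics/c4.png

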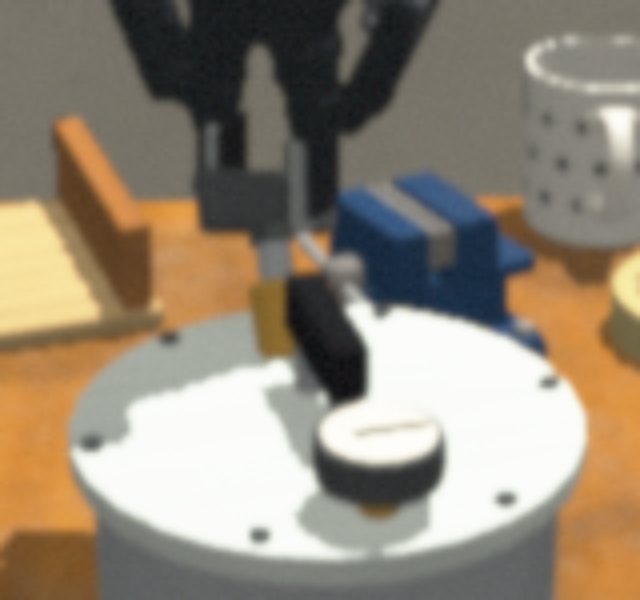

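Request:
{"fn": "play_rows", "kwargs": {"targets": [[0.68, 0, 0, 0, -7], [0.69, 0, 0, 0, -14], [0.7, 0, 0, 0, -21], [0.71, 0, 0, 0, -28], [0.73, 0, 0, 0, -35], [0.75, 0, 0, 0, -42], [0.78, 0, 0, 0, -42], [0.8, 0, 0, 0, -42], [0.82, 0, 0, 0, -42], [0.82, 0, 0, 0, -42]]}}

```text
clock: 6.35
eef_pos: [547.1, 61.4, 165.5]
tool_rot: [-3.141, 0.001, 1.81]
force: [-2.4, -1.1, 1.7]
width: 15.4
gripper_force: 2.0
```

```bash
python3 - <<'E'
from h import *
go(547,62,165.5,14)
print(ctrl.read_state()['torque'])
a,d=snap('side'); cv2.imwrite('pics/c5.png',cv2.resize(a[170:320,240:400,::-1],(640,600)))
E
```

```text
pos [547.1  61.4 165.5] ydir 13.69 row [0.06 0.   0.  ] spin -0.31 F [-2.4 -1.1  1.7] w 15.4 q7 0.25 t 6.35
[-0.24607383  0.45835737 -0.01528829]
```

View pics/c5.png

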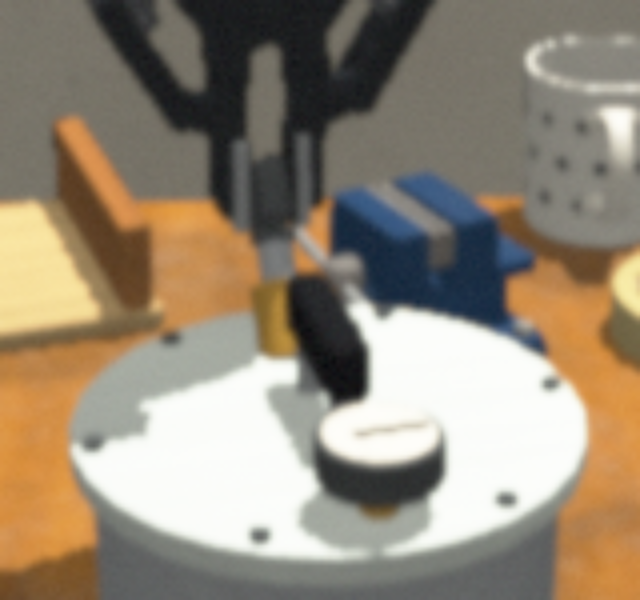

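Request:
{"fn": "play_rows", "kwargs": {"targets": [[0.82, 0, 0, 0, -3], [0.83, 0, 0, 0, -6], [0.83, 0, 0, 0, -9], [0.83, 0, 0, 0, -10], [0.83, 0, 0, 0, -10]]}}

```text
clock: 6.9
eef_pos: [547.3, 61.9, 165.7]
tool_rot: [3.141, -0.0, 1.984]
force: [-1.9, -0.2, 2.5]
width: 14.6
gripper_force: 17.1
```

```bash
python3 - <<'E'
from h import *
go(547,62,165.5,14)
print(ctrl.read_state()['torque'])
E
```

```text
pos [547.3  61.9 165.7] ydir 23.68 row [ 0.02 -0.03  0.02] spin 9.68 F [-1.9 -0.2  2.5] w 14.6 q7 0.38 t 6.9
[-0.21227541  0.37656449 -0.43365239]
```

Request:
{"fn": "play_rows", "kwargs": {"targets": [[0.75, 0, 0, 0, 5], [0.6, 0, 0, 0, 9.7], [0.5, 0, 0, 0, 9.7], [0.5, 0, 0, -2, 9.7], [0.5, 0, 0, -4, 9.7], [0.5, 0, 0, -6, 9.7], [0.5, 0, 0, -8, 9.7], [0.5, 0, 0, -9, 9.7], [0.3, 0, 0, -9, 9.7]]}}

```text
clock: 7.8
eef_pos: [548.3, 62.4, 256.9]
tool_rot: [3.138, 0.0, 1.818]
force: [0.7, -1.2, -0.3]
width: 55.7
gripper_force: 0.0
```

```bash
python3 - <<'E'
from h import *
go(567,-22,215,14)
a,d=snap('side'); P=cloud('side',d); a2,d2=snap('top'); P2=cloud('top',d2)
for n,P in(('top',P2),('side',P)):
    q=P.reshape(-1,3);q=q[np.isfinite(q[:,0])]
    w=q[(np.hypot(q[:,0]-567,q[:,1]+22)<38)&(q[:,2]>132)&(q[:,2]<152)]
    if len(w)>20: print(n,cv2.minAreaRect(w[:,:2].astype(np.float32)))
    w=q[(np.hypot(q[:,0]-567,q[:,1]+22)<110)&(q[:,2]>95)&(q[:,2]<108)]
    print(cv2.minEnclosingCircle(w[:,:2].astype(np.float32)))
    w=q[(np.hypot(q[:,0]-547,q[:,1]-62)<45)&(q[:,2]>120)&(q[:,2]<183)]
    if len(w)>20: print('tap',w.min(0),w.max(0))
cv2.imwrite('pics/c6.png',cv2.resize(a[170:320,240:400,::-1],(640,600)))
E
```

```text
pos [548.3  62.4 256.9] ydir 14.18 row [-8.63 -0.27  4.19] spin 0.18 F [ 0.7 -1.2 -0.3] w 55.7 q7 0.23 t 7.8
((646.866455078125, -18.868566513061523), 44.67570114135742)
tap [534.73209854  86.66855559 139.05359288] [545.30106936  95.36292817 148.75562357]
side ((568.2161254882812, -25.630779266357422), (15.546717643737793, 66.63715362548828), 14.354640007019043)
((569.125, -24.815759658813477), 93.218505859375)
tap [535.39262809  24.6002372  120.13751711] [560.2487058   86.27523409 177.39196021]
```

View pics/c6.png

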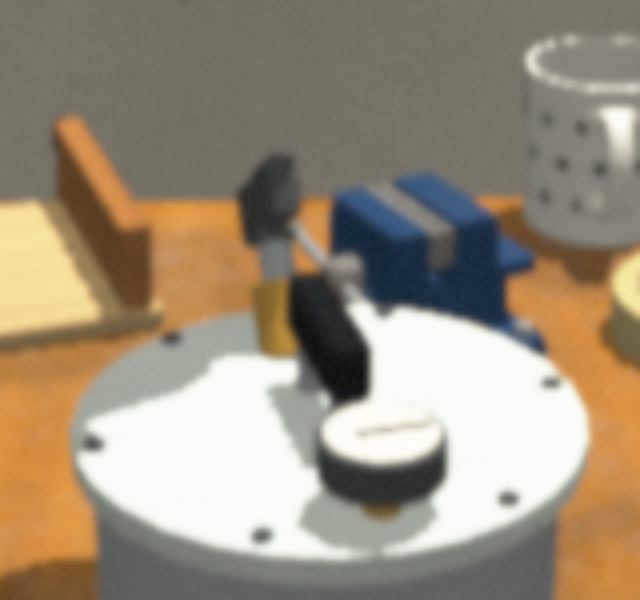

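Request:
{"fn": "play_rows", "kwargs": {"targets": [[0.3, -4, -0.15, 0, 0], [0.3, -8.7, -0.25, 0, 0], [0.3, -8.7, -0.25, 3, 0], [0.3, -8.7, -0.25, 6, 0], [0.3, -8.7, -0.25, 8, 0], [0.3, -8.7, -0.25, 9.5, 0], [0.3, -8.7, -0.25, 10.5, 0], [0.3, -8.7, -0.25, 11.4, 0], [0.3, -8.7, -0.25, 11.7, 0], [0.3, -8.7, -0.25, 11.7, 0]]}}

```text
clock: 8.9
eef_pos: [565.9, -22.8, 138.4]
tool_rot: [-3.141, -0.0, 1.817]
force: [0.3, 0.1, 0.2]
width: 59.9
gripper_force: 0.0
```

```bash
python3 - <<'E'
from h import *
go(567.8,-22.5,140,14)
a,d=snap('side'); cv2.imwrite('pics/c7.png',cv2.resize(a[170:320,240:400,::-1],(640,600)))
E
```

```text
pos [565.9 -22.8 138.4] ydir 14.12 row [-0.02  0.19 -0.16] spin 0.12 F [0.3 0.1 0.2] w 59.9 q7 0.42 t 8.9
```

View pics/c7.png

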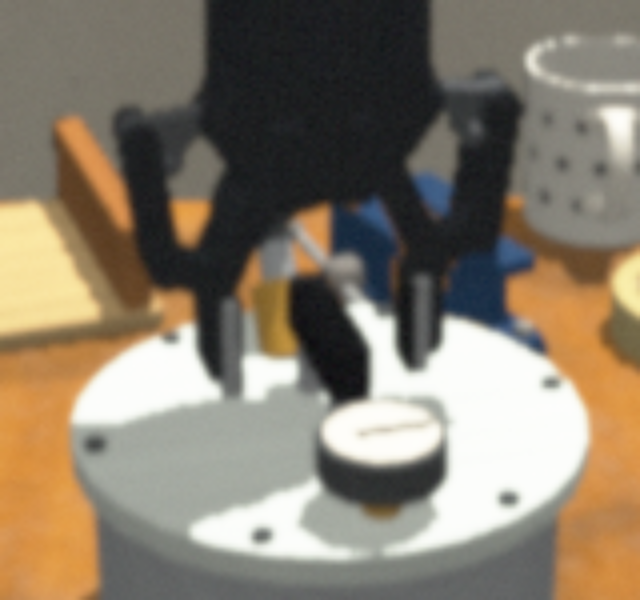

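Request:
{"fn": "play_rows", "kwargs": {"targets": [[0.5, 0, 0.15, -0.1, 0], [0.65, 0, 0.15, -0.1, 0], [0.75, 0, 0.15, -0.1, 0], [0.8, 0, 0.15, -0.1, 0], [0.85, 0, 0.15, -0.1, 0], [0.9, 0, 0.15, -0.1, 0], [1, 0, 0.15, -0.1, 0], [1, 0, 0.15, -0.1, 0], [1, 0, 0.15, -0.1, 0]]}}

```text
clock: 9.85
eef_pos: [568.2, -22.3, 140.2]
tool_rot: [3.14, 0.0, 1.817]
force: [1.0, 0.7, 5.2]
width: 15.0
gripper_force: 59.6
```

Request:
{"fn": "play_rows", "kwargs": {"targets": [[1, 0, 0, -0.3, 0], [1, 0, 0, -0.8, 0], [1, 0, 0, -1.6, 0], [1, 0, 0, -2.6, 0], [1, 0, 0, -3.6, 0], [1, 0, 0, -4.8, 0], [1, 0, 0, -6, 0], [1, 0, 0, -7.2, 0], [1, 0, 0, -8.2, 0], [1, 0, 0, -8.5, 0]]}}

```text
clock: 10.85
eef_pos: [568.2, -22.5, 226.2]
tool_rot: [3.139, 0.001, 1.817]
force: [0.7, -0.8, -4.5]
width: 15.0
gripper_force: 58.9
```

```bash
python3 - <<'E'
from h import *
go(400.2,300.3,223,17.6)
a,d=snap('side'); P=cloud('side',d)
q=P.reshape(-1,3);q=q[np.isfinite(q[:,0])]
w=q[(np.hypot(q[:,0]-568,q[:,1]+22)<100)&(q[:,2]>170)&(q[:,2]<195)]
c,r=cv2.minEnclosingCircle(w[:,:2].astype(np.float32));print(c,r)
w=w[w[:,2]>180]; A=np.c_[w[:,:2]-c,np.ones(len(w))]
for k in range(4):
    f=np.linalg.lstsq(A,w[:,2],rcond=None)[0]; m=abs(A@f-w[:,2])<3; A,w=A[m],w[m]
print('tilt',f)
h=q[(np.hypot(q[:,0]-568,q[:,1]+22)<40)&(q[:,2]>210)&(q[:,2]<232)];print(len(h))
cv2.imwrite('pics/c8.png',cv2.resize(a[120:345,210:450,::-1],(640,600)))
E
```

```text
pos [568.2 -22.5 226.2] ydir 14.12 row [35.41 -8.42  0.28] spin -3.48 F [ 0.7 -0.8 -4.5] w 15.0 q7 0.39 t 10.85
(568.0426025390625, -25.991161346435547) 92.70779418945312
tilt [1.02617680e-03 3.55343351e-03 1.89065765e+02]
540
```

View pics/c8.png

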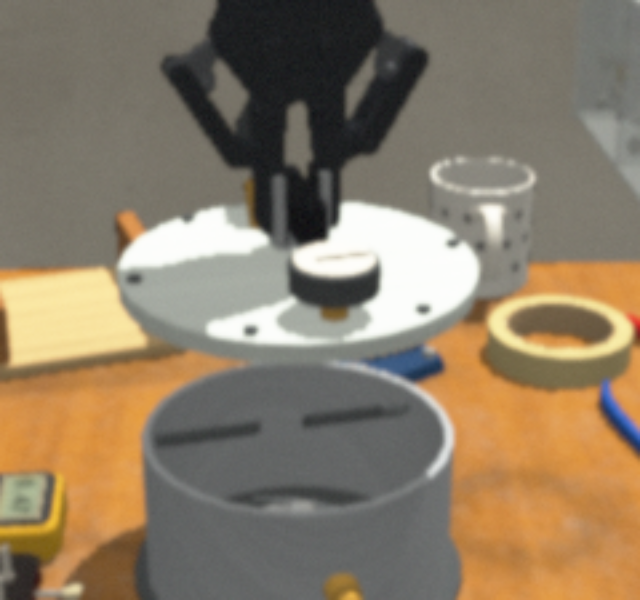

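Request:
{"fn": "play_rows", "kwargs": {"targets": [[1, 0.5, -0.1, 0, 0], [1, 1.5, -0.35, 0, 0], [1, 3, -0.7, 0, -0.5], [1, 5, -1.2, 0, -1], [1, 7.3, -1.7, 0, -1.5], [1, 9.8, -2.3, 0, -2], [1, 12.4, -2.9, 0, -2.5], [1, 15, -3.55, 0, -3], [1, 17.6, -4.15, 0, -3.5], [1, 20.2, -4.75, 0, -3.5]]}}

```text
clock: 11.9
eef_pos: [470.2, 164.0, 224.4]
tool_rot: [-3.14, -0.001, 1.88]
force: [1.4, 0.3, -3.5]
width: 15.2
gripper_force: 58.7
```

```bash
python3 -c "
from h import *
go(400.9,300.5,226,17.6)"
```

```text
pos [470.2 164.  224.4] ydir 17.74 row [15.11 -2.44 -0.15] spin 0.14 F [ 1.4  0.3 -3.5] w 15.2 q7 0.07 t 11.9
```

Request:
{"fn": "play_rows", "kwargs": {"targets": [[1, 2, -0.3, 0, 0], [1, 4.5, -0.7, 0, 0], [1, 7, -1.1, 0, 0], [1, 9.2, -1.5, 0, 0], [1, 11.2, -1.8, 0, 0], [1, 12.8, -2.1, 0, 0], [1, 14, -2.3, 0, 0], [1, 14.5, -2.4, 0, 0], [1, 14.5, -2.4, 0, 0], [1, 14.5, -2.4, 0, 0]]}}

```text
clock: 12.9
eef_pos: [405.6, 292.0, 224.6]
tool_rot: [-3.142, 0.001, 1.878]
force: [-0.2, -0.1, -4.0]
width: 15.4
gripper_force: 58.8
```

```bash
python3 - <<'E'
from h import *
go(400.9,300.5,226,17.6)
for n in('side','top'):
    a,d=snap(n); P=cloud(n,d)
    q=P.reshape(-1,3);q=q[np.isfinite(q[:,0])]
    w=q[(np.hypot(q[:,0]-400,q[:,1]-300)<105)&(q[:,2]>175)&(q[:,2]<195)]
    c,r=cv2.minEnclosingCircle(w[:,:2].astype(np.float32));print(n,len(w),c,r)
    w=q[(np.hypot(q[:,0]-400,q[:,1]-300)<105)&(q[:,2]>48)&(q[:,2]<66)]; print('rails',len(w),cv2.minAreaRect(w[:,:2].astype(np.float32)) if len(w)>9 else '')
    if n=='side': cv2.imwrite('pics/c9.png',cv2.resize(a[130:280,170:330,::-1],(640,600)))
E
```

```text
pos [405.6 292.  224.6] ydir 17.57 row [ 0.95 -0.19 -0.14] spin -0.03 F [-0.2 -0.1 -4. ] w 15.4 q7 -0.22 t 12.9
side 2299 (405.2289733886719, 289.1661376953125) 94.231689453125
rails 616 ((400.9573059082031, 296.8576965332031), (140.2301788330078, 152.13739013671875), 17.894792556762695)
top 5118 (405.2253112792969, 292.86651611328125) 92.04598999023438
rails 71 ((422.819091796875, 233.46534729003906), (139.98574829101562, 19.513498306274414), 24.10918617248535)
```

View pics/c9.png

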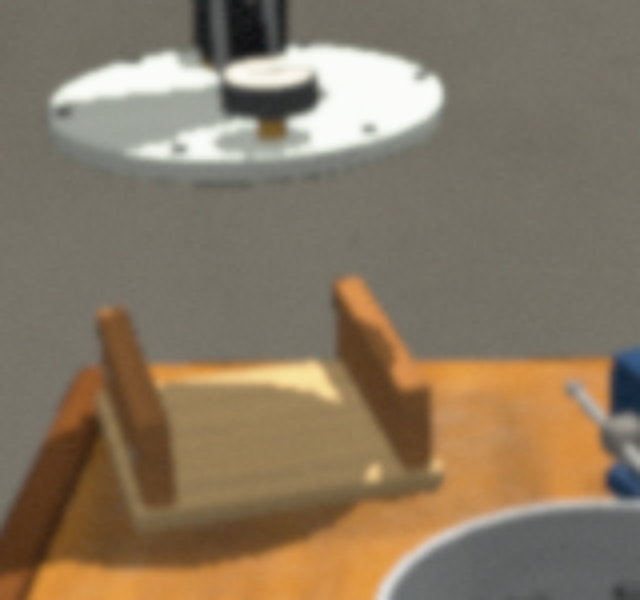

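Request:
{"fn": "play_rows", "kwargs": {"targets": [[1, 0.5, -0.1, 0.5, 0], [1, 0.95, -0.2, 1.5, 0], [1, 0.95, -0.2, 3, 0], [1, 0.95, -0.2, 4.5, 0], [1, 0.95, -0.2, 6, 0], [1, 0.95, -0.2, 7.3, 0], [1, 0.95, -0.2, 8.5, 0], [1, 0.95, -0.2, 9.4, 0], [1, 0.95, -0.2, 9.9, 0], [1, 0.95, -0.2, 9.9, 0]]}}

```text
clock: 14.0
eef_pos: [400.3, 301.1, 125.0]
tool_rot: [-3.14, 0.0, 1.878]
force: [0.0, -0.2, -3.6]
width: 15.1
gripper_force: 58.6
```

```bash
python3 - <<'E'
from h import *
go(400.9,300.5,113.2,17.6)
for n in('side','top'):
    a,d=snap(n); P=cloud(n,d)
    q=P.reshape(-1,3);q=q[np.isfinite(q[:,0])]
    w=q[(np.hypot(q[:,0]-400,q[:,1]-300)<105)&(q[:,2]>76)&(q[:,2]<95)]
    c,r=cv2.minEnclosingCircle(w[:,:2].astype(np.float32));print(n,len(w),c,r,np.median(w[:,2]))
E
```

```text
pos [400.3 301.1 125. ] ydir 17.62 row [-0.07  0.04  1.18] spin 0.02 F [ 0.  -0.2 -3.6] w 15.1 q7 -0.19 t 14.0
side 2410 (400.96405029296875, 297.780517578125) 94.17233276367188 86.62157034231922
top 4069 (399.8802795410156, 302.6231384277344) 92.25228881835938 87.15696962470372
```

Request:
{"fn": "play_rows", "kwargs": {"targets": [[1, 0, 0, 0.3, 0], [1, 0, 0, 0.6, 0], [1, 0, 0, 0.8, 0], [1, 0, 0, 0.95, 0], [1, 0, 0, 1.05, 0], [1, 0, 0, 1.12, 0], [1, 0, 0, 1.18, 0], [1, 0, 0, 1.2, 0], [1, 0, 0, 1.2, 0]]}}

```text
clock: 15.0
eef_pos: [400.6, 301.3, 113.7]
tool_rot: [3.142, -0.0, 1.878]
force: [0.2, 0.4, -4.5]
width: 15.0
gripper_force: 58.7
```

Not yet touching; creep down.

Request:
{"fn": "play_rows", "kwargs": {"targets": [[1, 0, 0, 0.05, 0], [1, 0, 0, 0.1, 0], [1, 0, 0, 0.1, 0]]}}

```text
clock: 15.3
eef_pos: [400.6, 301.3, 113.2]
tool_rot: [3.141, -0.0, 1.878]
force: [-1.6, -1.9, 3.8]
width: 15.2
gripper_force: 60.0
```

Request:
{"fn": "play_rows", "kwargs": {"targets": [[1, 0, 0, 0.05, 0], [1, 0, 0, 0.1, 0], [1, 0, 0, 0.1, 0]]}}

```text
clock: 15.6
eef_pos: [400.7, 301.3, 113.2]
tool_rot: [3.141, -0.001, 1.878]
force: [-3.9, -2.0, 16.0]
width: 15.2
gripper_force: 61.7
```

Request:
{"fn": "play_rows", "kwargs": {"targets": [[1, 0, 0, -0.08, 0], [0.8, 0, 0, -0.08, 0], [0.7, 0, 0, -0.08, 0], [0.6, 0, 0, -0.08, 0], [0.45, 0, 0, -0.08, 0], [0.3, 0, 0, -0.08, 0], [0.3, 0, 0, -0.08, 0], [0.3, 0, 0, -2, 0], [0.3, 0, 0, -5, 0], [0.3, 0, 0, -9, 0]]}}

```text
clock: 16.6
eef_pos: [399.6, 300.5, 201.4]
tool_rot: [-3.138, 0.002, 1.878]
force: [-0.8, 0.4, -0.3]
width: 59.7
gripper_force: 0.0
```

Request:
{"fn": "play_rows", "kwargs": {"targets": [[0.3, 0, 0, -4, 0], [0.3, 0, 0, -8, 0], [0.3, -5, 4, -10, 0], [0.3, -10, 8, -10, 0], [0.3, -14, 12, -10, 0], [0.3, -18, 16, -10, 0], [0.3, -18, 16, -10, 0]]}}

```text
clock: 17.3
eef_pos: [609.5, 176.2, 301.7]
tool_rot: [3.141, 0.0, 1.877]
force: [-0.7, 1.0, 0.2]
width: 59.6
gripper_force: 0.0
```

```bash
python3 - <<'E'
from h import *
go(400.9,300.5,113.2,17.6)
im=[]
for n in('side','top'):
    a,d=snap(n); P=cloud(n,d)
    im.append(cv2.resize((a[170:320,160:320] if n=='side' else a[240:400,160:320])[:,:,::-1],(400,375)))
    q=P.reshape(-1,3);q=q[np.isfinite(q[:,0])]
    w=q[(np.hypot(q[:,0]-400,q[:,1]-300)<105)&(q[:,2]>68)&(q[:,2]<82)]
    c,r=cv2.minEnclosingCircle(w[:,:2].astype(np.float32));print(n,len(w),c,r,np.median(w[:,2]))
    w=q[(np.hypot(q[:,0]-400,q[:,1]-300)<80)&(q[:,2]>72)&(q[:,2]<77)];A=np.c_[w[:,:2],np.ones(len(w))];print(np.linalg.lstsq(A,w[:,2],rcond=None)[0])
cv2.imwrite('pics/c10.png',np.hstack(im))
E
```

```text
pos [609.5 176.2 301.7] ydir 17.55 row [ 18.15 -16.15  18.84] spin -0.05 F [-0.7  1.   0.2] w 59.6 q7 0.12 t 17.3
side 2383 (402.67962646484375, 298.22125244140625) 94.29179382324219 75.06053812080768
[ 4.31973234e-03 -5.59186858e-03  7.50043905e+01]
top 3629 (399.2290344238281, 306.68646240234375) 90.96277618408203 74.92256212344023
[8.81519961e-05 2.01560647e-03 7.40620431e+01]
```

View pics/c10.png

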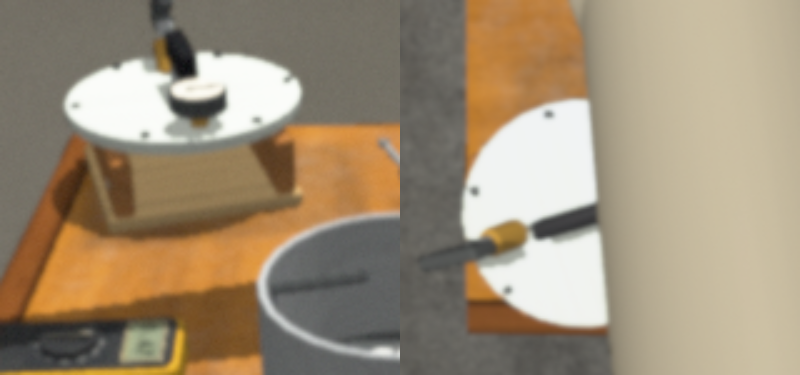

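The lid sits level at 75 mm on the rails. It is centred, its tap is in line with the handle (open), and the robot is clear of everything.

```bash
python3 -c "
from cell import ctrl
print(ctrl.finish_job())"
```

```text
the job is handed in; nothing more can be done
None
```

The tap was opened to its stop, then the lid was lifted straight off and set level and centred on the rest's two rails, tap still open; the job is handed in at about 17 s of the 58 s allowed.

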